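# Set the length gauge's sliding stop to its index clip

### The arm

A 6-joint arm with a two-finger parallel gripper is mounted at the origin on the work surface. World frame = base frame: x ahead of the robot, y to its left, z up, the work surface at z = 0. Lengths are in m, angles in rad, forces in N, time in s.
With the tool pointing down it reaches from about 0.325 to 0.9 m from the base axis. Payload 6.1 kg.
Tool frame: the origin (TCP) lies at the very end of the fingers, on their centre line; the grasp point (between the pads) lies 19 mm behind it (arm.grasp_offset is the distance from the TCP to the grasp point, in m); z points along the fingers, y is the line along which they close (so a half turn about z gives the same grasp; the last joint's range is limited). The gripper opens to 85 mm and grips with 20 to 120 N. Pads are 22 mm wide; open, the fingers measure 114 mm over their backs; the gripper's body (76 mm by 85 mm) begins 54 mm behind the grasp point. The pads swing forward as they close: fully open they stand 13 mm farther back than shut.
Start: joints at [1.08, 0.22, 1.526, -0, 1.395, -0.126], TCP at [0.223, 0.584, 0.193] pointing down, gripper open.
Joint ranges: [-2.98, 2.98], [-0.91, 2.08], [0.09, 2.57], [-1.24, 4.39], [0.2, 2.65], [-2.68, 2.68]. Speed limits (rad/s): [2.57, 2.57, 3.01, 3.14, 3.14, 3.14].

### API

Orientations are given as a unit quaternion [w, x, y, z].
In Python, from workcell import arm, eyes, order gives the robot as it stands. The module is installed in compiled form; this text tells all that it offers.
- The arm moves only by the tool play_rows, never from a script. Its argument "motion" is a list of rows, each a list of 7 numbers: the opening, from 0 (shut) to 1 (fully open), then the shift along the tool's x, y, z in cm, then the turn, a rotation vector about the tool's x, y, z in degrees. In form: [[hand, x, y, z, rx, ry, rz], ...]. A call has 1 to 20 rows; each row is the pose to reach, as a shift and turn from the pose commanded when the call began, along the tool's axes at that moment; what a row does not reach only later rows make up. A row lasts 1/8 s, in which the tool goes at most 62.5 mm and 10.7 degrees, less where a joint would pass 70% of its speed; a pose out of reach is approached as far as the arm can. A call with a gripper value outside its range is refused whole. The fingers move at their own pace and stop on an object; "newtons" is the grip in N (left out, the last holds). Time passes only in rows, so rows that repeat a pose let the fingers close. It gives the time, the measured TCP pose, the force, the opening and the grip force at its end, in the units of the state.
- arm.read_state(): the state, without advancing time (a new reading comes with each control period).
- eyes.capture(name): name is "side" or "top" or "wrist"; returns a dict with "pixels" (480x640x3 uint8, red, green, blue), "mtx" (3x3 intrinsics, pixels), "origin" and "attitude" of the camera in the world; the wrist camera has in their place "mount" (4x4, takes a point from camera to tool coordinates, whose origin is the TCP and whose axes are the flange's). Camera axes: x right, y up, looking along -z (the intrinsics and any distortion apply to the point x, -y, -z); pixel columns grow to the right and rows downward; lengths in m; the calibration is good to about 2 mm. A picture is of the moment at which its call begins: read the wrist's pose just before it. There is no depth.
- order.finish_job(): hands the job in; it is judged then, once.
The state is a dict: "t": time; "joints": joint angles; "qd": joint speeds; "joint_torque": joint torques, N m; "position": TCP position; "tcp_rot": TCP orientation; "contact_force": force on the tool from outside, world axes, zero at the start; "moment": the same for the moment, N m; "finger_gap": finger opening in m; "grip_force": force on a finger pad.
Only numpy, scipy, OpenCV 4.12 (cv2) and the standard library are available. Lean on these libraries where they do the work, as an engineer would, in place of code of your own. Each camera call takes 0.05 s, during which the arm holds its last target. There are 200 camera calls.

### The job

Set the length gauge on the parts bench: push the blue sliding stop along its rail until its yellow-headed spring pin clicks down into the dip in the middle of the green index clip, and do not force it on past the clip. Let the pin ride up and drop by itself rather than pulling it up. Once it has clicked in, press the red lock cap on top of the stop fully down, leaving the stop seated in the clip and the things around the gauge where they are.

Things in the scene. Friction and masses are not known exactly. Their poses are not given: they have to be found in the camera images.
- gauge: the length gauge, fixed to the bench: white plate 150 (x) by 460 (y) by 12 mm, with an aluminium rail 50 mm wide along its y axis, rail top 22 mm above the bench, and a dark end plate at the +y end, top 68 mm up. Origin on the bench under the middle of the rail; its +y axis is the way the stop is pushed. The plate spans own x -57 to +93 mm.
- push_face (a point): centre of the flat -y face of the blue stop: push it here towards the gauge's +y. Axes as the gauge's. The stop is a block 80 (x) by 100 (y) by 46 mm high, from 24 to 70 mm above the bench; this point is 47 mm up. It moves only along the rail, starts 85 to 225 mm short of the clip, and takes about 1 N (plus 8 N per m/s) to slide.
- pin_axis (a point): point on the stop marking its pin's axis: 65 mm to +x and 50 mm to +y of push_face, 22 mm above the bench; it moves with the stop but not up and down with the pin. With the pin in the clip's dip it lies right above the clip's origin.
- pin (a joint): height of the spring pin in the stop, in m: 0 with its ball nose (10 mm across) fully down, both on the open way and in the dip of the clip; it rises to about 0.004 over the clip's near hump and 0.006 over the far one. The spring presses it down with 8 N. Yellow head 18 mm across, top 74 mm above the bench, on a steel bracket at the +x side of the stop.
- clip: green clip fixed on the plate, on the rail's +x side. Origin on the plate (12 mm above the bench) under the middle of its dip; axes as the gauge's. Humps 9 mm before and 10 mm after it along y, tops 9 and 11 mm above the plate; a 36 mm high fin marks the dip. Resistance rises to 8-11 N some 18 mm before the dip, vanishes 9 mm before; then the spring draws the stop home. The far hump takes 14-18 N.
- cap (a joint): how far the red lock cap is pressed, in m: 0 up, 0.007 fully down. It resists with about 3 N and stays where it is left.
- cap_top (a point): centre of the top of the red lock cap, 30 mm across, on top of the stop (12 mm to -x of the stop's middle line, midway along its length), 92 mm above the bench when up and 85 mm when fully down.
- jar: a loose clear jar with a green lid, 64 mm across, 85 mm high, standing beyond the gauge; origin under its centre. To be left alone.
- tub: a loose open white tub 90 by 130 by 50 mm high standing beyond the gauge; origin under its centre. To be left alone.
- driver: a loose screwdriver with a blue handle, 190 mm long, lying on the robot's side of the gauge; origin under its middle. To be left alone.
- carton: a loose cardboard carton 70 by 90 by 60 mm high standing past the end plate; origin under its centre. To be left alone.

How it is judged:
On the way, in this order (a step that is already met when the one before it is completed fails the run):
1. the stop is seated in the clip with the lock cap still up (y of pin_axis in the frame of clip between -0.0025 and 0.0025 m and value of joint pin below 0.002 m and value of joint cap below 0.003 m), for 0.2 s.
2. the lock cap is pressed down (value of joint cap above 0.005 m), for 0.1 s.
At the end, for the whole second after the job is handed in: The stop's pin axis is within 2.5 mm of the clip's middle along the gauge, the pin is down in the dip (under 2 mm), the lock cap is pressed at least 5 mm, and each thing around is within 20 mm of where it stood (y of pin_axis in the frame of clip between -0.0025 and 0.0025 m and value of joint pin below 0.002 m and value of joint cap above 0.005 m and distance of each of jar, tub, driver, carton from where it was at the start of the episode below 0.02 m); the robot touches nothing.
It fails at once if the stop was forced on past the clip (y of pin_axis in the frame of clip above 0.012 m).
It fails at once if the spring pin was pulled up (value of joint pin above 0.0095 m).
It fails at once if a thing around the gauge was moved or lifted (distance of any of jar, tub, driver, carton from where it was at the start of the episode above 0.02 m).
It also fails if it takes over 48 s, if anything falls off the work surface, if the arm or the gripper's body presses on something with over 40 N, if the wrist force passes 120 N, or if a joint passes its speed limit or range.

## Working session

There is one attempt and no reset: what is moved stays moved. The work goes in short steps, Python scripts to look and compute and a tool call to move; the robot and the scene stay as the last step left them, time stands still between calls to the robot, and variables do not carry over. Pictures are saved under pics/ and viewed, at most 10 in all, crops included, and the job is handed in when it is done.

Besides the shell and the picture viewer there is one more tool, called after "Call:" by a JSON object that holds its "name" and its "arguments". play_rows: Moves the arm, as the interface text tells. Its arguments: {"type":"object","properties":{"motion":{"type":"array","items":{"type":"array","items":{"type":"number"}}},"newtons":{"type":"number"}},"required":["motion"]}

```bash
mkdir -p pics
python3 - <<'E'
from workcell import arm, eyes
import cv2, numpy as np, pickle
print(arm.read_state())
d={}
for n in("top","side"):
    c=eyes.capture(n); d[n]=c
    cv2.imwrite(f"pics/{n}0.png",c["pixels"][:,:,::-1])
    print(n,c["mtx"],c["origin"],c["attitude"],[k for k in c])
pickle.dump(d,open("d.pkl","wb"))
E
```

```text
{'t': 0.0, 'joints': array([ 1.07988901e+00,  2.21270644e-01,  1.52761268e+00,  2.43825674e-05,
        1.39470755e+00, -1.26025113e-01]), 'qd': array([-1.67819588e-03, -4.09118399e-04, -1.96338573e-03, -7.58007009e-05,
       -3.43492648e-03, -1.39642557e-03]), 'joint_torque': array([-1.98285750e-03, -4.96906042e+01, -3.89386976e+01, -3.84277109e-04,
        1.13558443e-02,  1.42443079e-05]), 'position': array([0.22264953, 0.58326152, 0.19147092]), 'tcp_rot': array([-3.14760903e-04,  1.81432720e-01,  9.83402852e-01, -9.48306814e-04]), 'contact_force': array([ 0.33339015, -0.6140611 , -0.25073941]), 'moment': array([0.02396289, 0.00688319, 0.00630108]), 'grip_force': 0.0, 'finger_gap': 0.08521363753827073}
top [[623.49586549   0.         324.58127968]
 [  0.         623.49586549 246.08463687]
 [  0.           0.           1.        ]] [0.53571195 0.1015118  1.1647881 ] [ 0.71685055  0.02427256 -0.02809438 -0.69623763] ['pixels', 'mtx', 'origin', 'attitude']
side [[498.93170274   0.         321.70164343]
 [  0.         498.93170274 238.50719724]
 [  0.           0.           1.        ]] [ 0.13297166 -0.47116105  0.54156731] [ 0.80912646  0.47112769 -0.16546081 -0.3097996 ] ['pixels', 'mtx', 'origin', 'attitude']
```

View pics/top0.png

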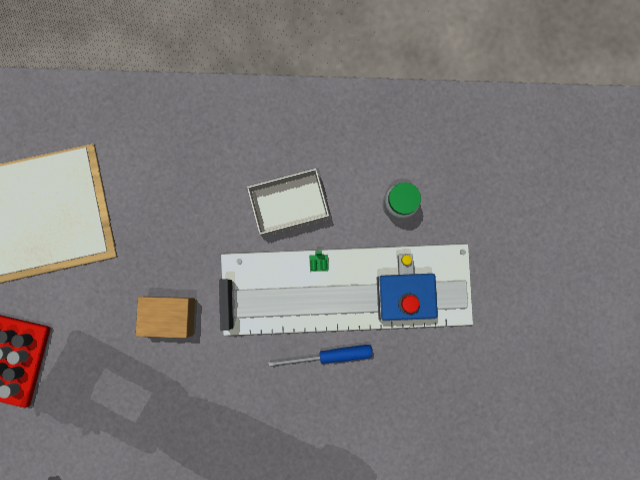

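View pics/side0.png

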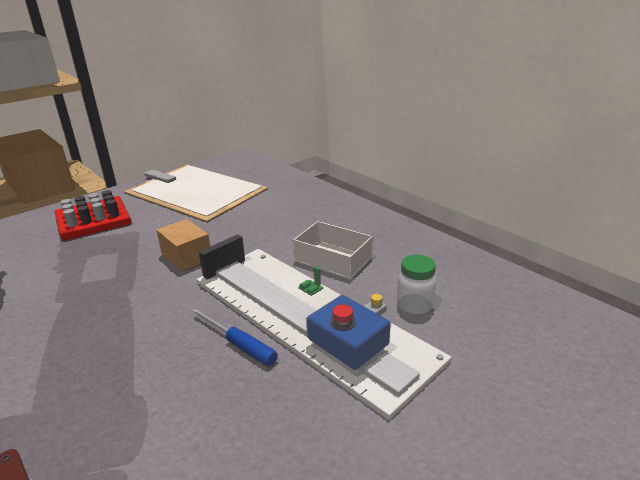

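The top view shows the white plate (221–472, 245–335), the blue stop at about (408,298), red cap (411,304), yellow pin head (407,260) and green clip (319,262). The driver lies at about (320,356), and the jar (404,199), tub (288,202) and carton (165,317) stand around the gauge. The side view agrees.

```bash
cat > h.py <<'E'
import numpy as np, cv2
from scipy.spatial.transform import Rotation as R
def rot(q): return R.from_quat(np.roll(q,-1))
def cast(c,uv,z):
    "pixels -> world points on height z"
    uv=np.atleast_2d(uv).astype(float); K=c["mtx"]
    d=np.c_[(uv[:,0]-K[0,2])/K[0,0],-(uv[:,1]-K[1,2])/K[1,1],-np.ones(len(uv))]
    d=rot(c["attitude"]).apply(d); o=np.array(c["origin"])
    return o+d*((z-o[2])/d[:,2])[:,None]
def blob(img,lo,hi,box=None):
    h=cv2.cvtColor(img,cv2.COLOR_RGB2HSV); m=cv2.inRange(h,lo,hi)
    if box: k=np.zeros_like(m); x0,y0,x1,y1=box; k[y0:y1,x0:x1]=1; m*=k
    c=max(cv2.findContours(m,cv2.RETR_EXTERNAL,cv2.CHAIN_APPROX_NONE)[0],key=cv2.contourArea)
    M=cv2.moments(c); return np.array([M["m10"]/M["m00"],M["m01"]/M["m00"]]),cv2.minAreaRect(c),c
E
python3 - <<'E'
from h import *; import pickle
d=pickle.load(open("d.pkl","rb")); c=d["top"]; im=c["pixels"]
red=blob(im,(0,150,80),(8,255,255),(370,260,450,340)); print("red",red[:2],cast(c,red[0],.092))
y=blob(im,(20,150,100),(35,255,255),(370,230,450,290)); print("yel",y[0],cast(c,y[0],.074))
g=blob(im,(50,100,30),(80,255,255),(290,240,350,290)); print("grn",g[:2],cast(c,g[0],.02))
b=blob(im,(105,130,40),(125,255,255),(370,240,450,340)); print("blue",b[1]); bp=cast(c,cv2.boxPoints(b[1]),.07);print(bp)
w=blob(im,(0,0,185),(180,30,255),(200,238,490,345)); print("plate",w[1]); wp=cast(c,cv2.boxPoints(w[1]),.012);print(wp)
dr=blob(im,(100,130,40),(125,255,255),(250,335,390,375)); print("driver",cast(c,cv2.boxPoints(dr[1]),.02))
# side
s=d["side"]; r=blob(s["pixels"],(0,150,80),(8,255,255),(320,290,370,330)); print("side red",cast(s,r[0],.09))
r=blob(s["pixels"],(20,150,100),(35,255,255),(360,280,390,310)); print("side yel",cast(s,r[0],.071))
r=blob(s["pixels"],(50,100,30),(80,255,255),(290,260,330,300)); print("side grn",cast(s,r[0],.025))
E
```

```text
red (array([410.10038314, 303.7348659 ]), ((410.0, 303.5), (17.0, 16.0), 90.0)) [[ 0.52060761 -0.0526211   0.092     ]]
yel [406.32820513 259.66153846] [[ 0.59709769 -0.04714615  0.074     ]]
grn (array([318.41957187, 261.6587156 ]), ((318.5, 260.5), (19.0, 17.0), 90.0)) [[0.59173088 0.10703946 0.02      ]]
blue ((408.0657958984375, 296.58056640625), (44.711204528808594, 55.70166778564453), 87.61405944824219)
[[ 0.56826834 -0.00076586  0.07      ]
 [ 0.57518668 -0.0984805   0.07      ]
 [ 0.49723817 -0.10297194  0.07      ]
 [ 0.4904223  -0.00576634  0.07      ]]
plate ((346.41937255859375, 289.03759765625), (79.5492935180664, 248.32461547851562), 87.64669799804688)
[[ 0.60028219  0.28813897  0.012     ]
 [ 0.6327353  -0.17120016  0.012     ]
 [ 0.48622826 -0.17894813  0.012     ]
 [ 0.45462735  0.27614445  0.012     ]]
driver [[0.43029442 0.10141326 0.02      ]
 [0.44507741 0.00793236 0.02      ]
 [0.42082951 0.00415662 0.02      ]
 [0.40610163 0.09749613 0.02      ]]
side red [[ 0.52256747 -0.05346624  0.09      ]]
side yel [[ 0.60074245 -0.04715958  0.071     ]]
side grn [[0.58556513 0.09597272 0.025     ]]
```

```bash
cat >> h.py <<'E'
YAW=np.deg2rad(4.1); GX=np.array([np.cos(YAW),np.sin(YAW),0]); GY=np.array([-np.sin(YAW),np.cos(YAW),0])
CAP=np.array([.5213,-.053,0]); PF=CAP+.012*GX-.05*GY     # cap centre, push face at start
def shift(s,target):
    "row (cm, deg) from the state's pose to target; tool x = gauge +y, tool y = gauge +x, z down"
    q=rot(s["tcp_rot"]); T=R.from_matrix(np.c_[GY,GX,[0,0,-1]])
    return np.round(q.inv().apply(np.array(target)-s["position"])*100,2),np.round((q.inv()*T).as_rotvec(degrees=True),1)
E
python3 - <<'E'
from h import *; from workcell import arm
p=PF-.045*GY; p[2]=.19; print(PF,p,shift(arm.read_state(),p))
E
```

```text
[ 0.53684416 -0.10201407  0.        ] [ 0.54006155 -0.14689891  0.19      ] (array([-55.7 , -56.89,   0.25]), array([-0.1,  0. , 65. ]))
```

Call:
{"name": "play_rows", "arguments": {"motion": [[0,-55.7,-56.9,0.2,0,0,65],[0,-55.7,-56.9,0.2,0,0,65],[0,-55.7,-56.9,0.2,0,0,65],[0,-55.7,-56.9,0.2,0,0,65],[0,-55.7,-56.9,0.2,0,0,65],[0,-55.7,-56.9,0.2,0,0,65],[0,-55.7,-56.9,0.2,0,0,65],[0,-55.7,-56.9,0.2,0,0,65],[0,-55.7,-56.9,0.2,0,0,65],[0,-55.7,-56.9,0.2,0,0,65],[0,-55.7,-56.9,0.2,0,0,65],[0,-55.7,-56.9,0.2,0,0,65],[0,-55.7,-56.9,0.2,0,0,65],[0,-55.7,-56.9,0.2,0,0,65],[0,-55.7,-56.9,0.2,0,0,65],[0,-55.7,-56.9,0.2,0,0,65],[0,-55.7,-56.9,0.2,0,0,65]], "newtons": 40}}

```text
t: 2.22
position: [0.5402, -0.1453, 0.1908]
tcp_rot: [0.0, 0.681, 0.732, 0.0]
contact_force: [-0.2, 0.0, -0.4]
finger_gap: -0.0004
grip_force: 0.0
```

Run:
```python
from h import *; from workcell import arm,eyes
s=arm.read_state(); c=eyes.capture("wrist"); cv2.imwrite("pics/w1.png",c["pixels"][:,:,::-1])
p=PF-.045*GY; p[2]=.042
print(s["t"],s["position"],s["tcp_rot"],s["contact_force"],s["finger_gap"],shift(s,p),c["mount"],c["mtx"])
```

```text
2.225 [ 0.54021158 -0.14525964  0.19084238] [1.23630852e-04 6.80774401e-01 7.32493135e-01 8.26258549e-05] [-0.24398611  0.00921228 -0.39698497] -0.0003827328271253435 (array([-0.16, -0.03, 14.88]), array([0. , 0. , 0.1])) [[-2.71781550e-04  9.57382040e-01  2.88824438e-01  7.33574487e-02]
 [ 9.99999718e-01  5.80591740e-05  7.48540063e-04 -1.59155420e-04]
 [ 6.99869904e-04  2.88824560e-01 -9.57381786e-01 -1.82018937e-01]
 [ 0.00000000e+00  0.00000000e+00  0.00000000e+00  1.00000000e+00]] [[339.89921762   0.         322.90041311]
 [  0.         339.89921762 239.08969839]
 [  0.           0.           1.        ]]
```

View pics/w1.png

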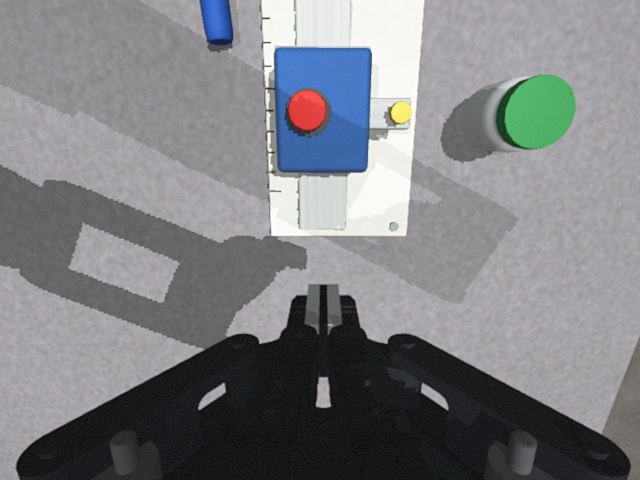

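The wrist view shows the closed fingers at (323,285) lined up with the stop, whose near face is at row 170; the way down is clear. Lowering, then pushing slowly to about 3 cm short of the clip.

Call:
{"name": "play_rows", "arguments": {"motion": [[0,0,0,5,0,0,0],[0,0,0,10,0,0,0],[0,0,0,14.8,0,0,0],[0,0,0,14.8,0,0,0],[0,0,0,14.8,0,0,0],[0,2,0,14.8,0,0,0],[0,2.5,0,14.8,0,0,0],[0,3,0,14.8,0,0,0],[0,3.5,0,14.8,0,0,0],[0,4,0,14.8,0,0,0],[0,4,0,14.8,0,0,0],[0,4,0,14.8,0,0,0]]}}

```text
t: 3.78
position: [0.5374, -0.1067, 0.0425]
tcp_rot: [-0.0, 0.681, 0.732, -0.0]
contact_force: [0.1, -0.5, -0.4]
finger_gap: 0.0002
grip_force: 0.0
```

Run:
```python
from h import *; from workcell import arm,eyes
s=arm.read_state(); c=eyes.capture("top"); im=c["pixels"]
print(s["t"],s["position"],s["contact_force"],(s["position"]-PF)@GY,(s["position"]-PF)@GX)
y=blob(im,(20,150,100),(35,255,255),(200,230,450,290)); print("yel",y[0],cast(c,y[0],.074))
b=blob(im,(105,130,40),(125,255,255),(200,240,450,330)); print("blue",b[1])
```

```text
3.775 [ 0.53743411 -0.10665312  0.04252646] [ 0.08439667 -0.49180798 -0.39732214] -0.004669358802379469 0.00025675921946351107
yel [406.35142119 259.6873385 ] [[ 0.59705361 -0.04718774  0.074     ]]
blue ((407.90032958984375, 296.6082763671875), (44.66957473754883, 55.368621826171875), 87.61405944824219)
```

Call:
{"name": "play_rows", "arguments": {"motion": [[0,0.5,0,0,0,0,0],[0,1,0,0,0,0,0],[0,1.6,0,0,0,0,0],[0,2.2,0,0,0,0,0],[0,2.9,0,0,0,0,0],[0,3.6,0,0,0,0,0],[0,4.3,0,0,0,0,0],[0,5,0,0,0,0,0],[0,5.7,0,0,0,0,0],[0,6.4,0,0,0,0,0],[0,7.1,0,0,0,0,0],[0,7.8,0,0,0,0,0],[0,8.5,0,0,0,0,0],[0,9.2,0,0,0,0,0],[0,9.9,0,0,0,0,0],[0,10.5,0,0,0,0,0],[0,11,0,0,0,0,0],[0,11.4,0,0,0,0,0],[0,11.4,0,0,0,0,0],[0,11.4,0,0,0,0,0]]}}

```text
t: 6.32
position: [0.5292, 0.0073, 0.0425]
tcp_rot: [-0.0, 0.681, 0.732, -0.0]
contact_force: [0.1, 0.3, -0.3]
finger_gap: -0.0
grip_force: 0.0
```

```bash
cat > look.py <<'E'
from h import *; from workcell import arm,eyes; import sys
s=arm.read_state(); c=eyes.capture("wrist"); im=c["pixels"]
n=sys.argv[1]; cv2.imwrite(f"pics/{n}.png",im[:,:,::-1])
M=np.array(c["mount"]); q=rot(s["tcp_rot"])
c["origin"]=s["position"]+q.apply(M[:3,3]); c["attitude"]=np.roll((q*R.from_matrix(M[:3,:3])).as_quat(),1)
y=blob(im,(20,150,100),(35,255,255)); Y=cast(c,y[0],.074)[0]; print("yel",y[0],Y)
try:
    g=blob(im,(50,100,30),(80,255,255),(0,0,480,400)); print("grn",cv2.boundingRect(g[2])); 
except ValueError: pass
t=eyes.capture("top"); y=blob(t["pixels"],(20,150,100),(35,255,255),(200,230,450,290)); T=cast(t,y[0],.074)[0]
f=s["contact_force"]; p=s["position"]
print(s["t"],p,"force gx,gy,z",f@GX,f@GY,f[2],"tcp along",(p-PF)@GY,"pin wrist/top along",(Y-PF)@GY,(T-PF)@GY)
E
python3 look.py w2
```

```text
yel [460.95179335 242.97268838] [0.59094418 0.03787574 0.074     ]
grn (415, 66, 65, 64)Traceback (most recent call last):
  File "look.py", line 10, in <module>
    t=eyes.capture("top"); y=blob(t["pixels"],(20,150,100),(35,255,255),(200,230,450,290)); T=cast(t,y[0],.074)[0]
                             ~~~~^^^^^^^^^^^^^^^^^^^^^^^^^^^^^^^^^^^^^^^^^^^^^^^^^^^^^^^^^
  File "h.py", line 14, in blob
    M=cv2.moments(c); return np.array([M["m10"]/M["m00"],M["m01"]/M["m00"]]),cv2.minAreaRect(c),c
                                       ~~~~~~~~^~~~~~~~~
ZeroDivisionError: float division by zero
```

View pics/w2.png

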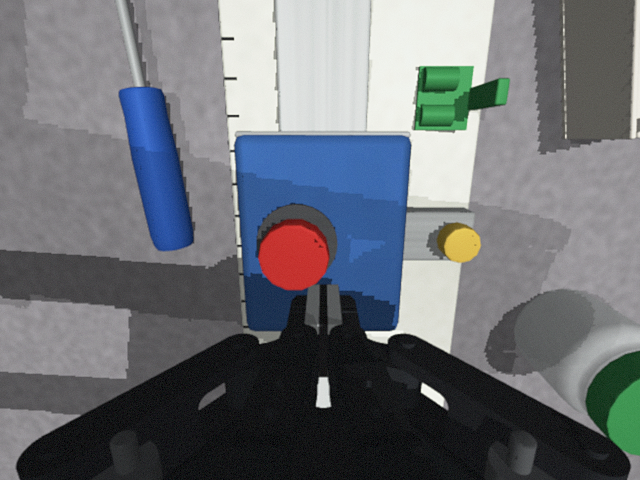

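The wrist view shows the stop ahead of the fingers, the pin head at (460,243), and the clip with its humps at about rows 115 and 78 (column 438) and the fin at (488,93).

```bash
sed -i 's/^t=eyes.*$//; s/,(T-PF)@GY)/)/' look.py
cat >> look.py <<'E'
for uv,z in (((438,115),.021),((438,78),.023)): print("hump",(cast(c,uv,z)[0]-PF)@GY)
E
python3 look.py w3
```

```text
yel [460.86532152 242.68274278] [0.59094229 0.03782544 0.074     ]
grn (415, 66, 65, 64)
6.425 [0.5292291  0.00715893 0.04253983] force gx,gy,z -0.5028501635162429 -0.5004278673791688 0.26438874648853494 tcp along 0.10943805931941697 pin wrist/top along 0.13561375042316515
hump 0.19438919048534212
hump 0.21313793777447043
```

Run:
```python
from h import *; from workcell import arm,eyes
c=eyes.capture("side"); cv2.imwrite("pics/s2.png",cv2.resize(c["pixels"][180:420,160:480,::-1],(800,600),interpolation=cv2.INTER_CUBIC))
w=eyes.capture("wrist"); M=np.array(w["mount"])
def wr(img,p,q,yel):
    k=dict(w); Q=rot(q); k["origin"]=p+Q.apply(M[:3,3]); k["attitude"]=np.roll((Q*R.from_matrix(M[:3,:3])).as_quat(),1)
    y=blob(img,(20,150,100),(35,255,255))[0]; r=blob(img,(0,150,80),(8,255,255))[0]
    b=blob(img,(105,130,40),(125,255,255),(230,40,430,335))[2][:,0]; lo=(320,b[:,1].max())
    print(y,r,lo,[(cast(k,a,z)[0]-PF)@GY for a,z in((y,.074),(r,.092),(lo,.07))])
wr(cv2.imread("pics/w1.png")[:,:,::-1],np.array([.54021,-.14526,.19084]),[1.2e-4,.680774,.732493,8e-5],0)
s=arm.read_state(); wr(w["pixels"],s["position"],s["tcp_rot"],0)
```

```text
[393.12765957 115.60992908] [306.74502872 110.14552953] (320, np.int32(171)) [np.float64(0.04663994413636801), np.float64(0.04953339119379346), np.float64(0.0010212926677608193)]
[460.7409039  242.41801273] [293.64595556 253.75928889] (320, np.int32(330)) [np.float64(0.13569484134254822), np.float64(0.13642915342512074), np.float64(0.08705072633881888)]
```

View pics/s2.png

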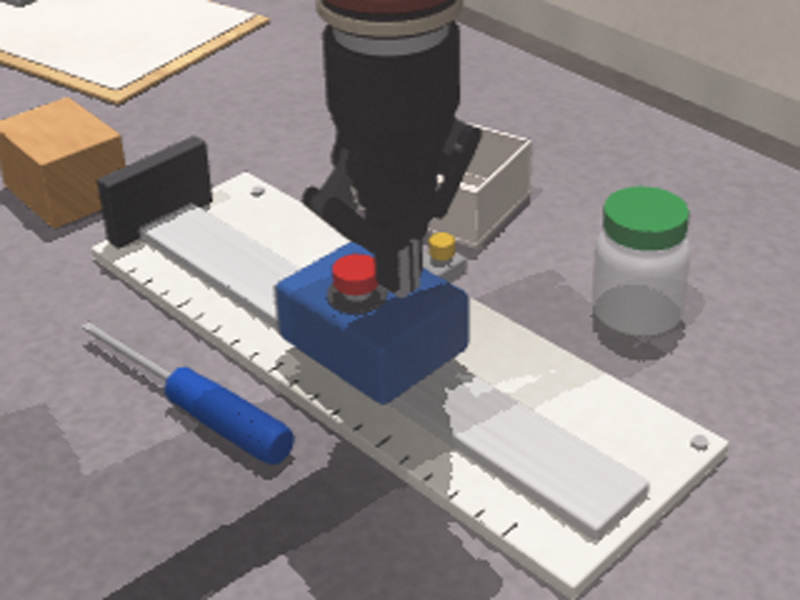

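The side crop shows the fingers standing over the stop right behind the red cap (tip near crop (405,295)). They passed above the stop and are pushing the cap's side, so the real tip is higher than the TCP reading says. I'll measure that offset.

Run:
```python
from h import *; from workcell import arm,eyes
s=arm.read_state(); c=eyes.capture("side"); p=s["position"]
print(arm.grasp_offset, s["joints"], s["finger_gap"])
for uv in ((322,298),(327,293)):
    for dx in (-.012,0,.012):
        # where the pixel's ray crosses the vertical plane (normal = gauge y) through the finger's -y face / axis
        a,b=cast(c,uv,0)[0],np.array(c["origin"]); q=p+dx*GY
        t=((q-b)@GY)/((a-b)@GY); h=b+t*(a-b); print(uv,dx,"z",h[2].round(4),"gx off",((h-p)@GX).round(4))
def px(P):
    v=rot(c["attitude"]).inv().apply(P-np.array(c["origin"])); K=c["mtx"]
    return (K[0,2]-K[0,0]*v[0]/v[2], K[1,2]+K[1,1]*v[1]/v[2])
for z in (.0425,.06,.07,.08,.09,.1,.12): print(z,np.round(px(np.array([p[0],p[1],z])),1))
```

```text
0.0187 [-1.35626313e-01  1.55973050e-01  1.90164762e+00  5.78454601e-05
  1.08409898e+00 -2.06996883e-01] 0.0003202019247530514
(322, 298) -0.012 z 0.0844 gx off -0.0047
(322, 298) 0 z 0.0718 gx off 0.007
(322, 298) 0.012 z 0.0592 gx off 0.0187
(327, 293) -0.012 z 0.0878 gx off 0.0063
(327, 293) 0 z 0.0753 gx off 0.0183
(327, 293) 0.012 z 0.0629 gx off 0.0302
0.0425 [319.3 314.9]
0.06 [319.  306.1]
0.07 [318.8 300.9]
0.08 [318.7 295.7]
0.09 [318.5 290.5]
0.1 [318.3 285.1]
0.12 [317.9 274.2]
```

Call:
{"name": "play_rows", "arguments": {"motion": [[0,-0.5,0,0,0,0,0],[0,-1,0,0,0,0,0],[0,-1,0,-5,0,0,0],[0,-1,0,-10,0,0,0],[0,-6,0,-10,0,0,0],[0,-11,0,-10,0,0,0],[0,-13,0,-10,0,0,0],[0,-13,0,-10,0,0,0],[0,-13,0,-10,0,0,0]]}}

```text
t: 7.75
position: [0.5383, -0.1216, 0.1422]
tcp_rot: [-0.001, 0.681, 0.732, 0.0]
contact_force: [0.3, 0.4, 0.6]
finger_gap: 0.0
grip_force: 0.0
```

Run:
```python
from h import *; from workcell import arm,eyes
s=arm.read_state(); c=eyes.capture("side"); p=s["position"]; print(p)
def px(P):
    v=rot(c["attitude"]).inv().apply(P-np.array(c["origin"])); K=c["mtx"]
    return np.array((K[0,2]-K[0,0]*v[0]/v[2], K[1,2]+K[1,1]*v[1]/v[2]))
im=c["pixels"][:,:,::-1].copy()
for d in (0,.02,.04,.06):
    a=px(p+[0,0,d]); print(d,a.round(1)); cv2.circle(im,tuple(int(i) for i in a.round()),1,(0,0,255),-1)
x,y=px(p).astype(int); x=min(max(x-80,0),480); y=max(y-90,0)
print("crop",x,y); cv2.imwrite("pics/s3.png",cv2.resize(im[y:y+120,x:x+160],(800,600),interpolation=cv2.INTER_CUBIC))
```

```text
[ 0.53832321 -0.12157524  0.14224877]
0 [386.4 297.7]
0.02 [387.  285.3]
0.04 [387.6 272.5]
0.06 [388.3 259.3]
crop 306 207
```

View pics/s3.png

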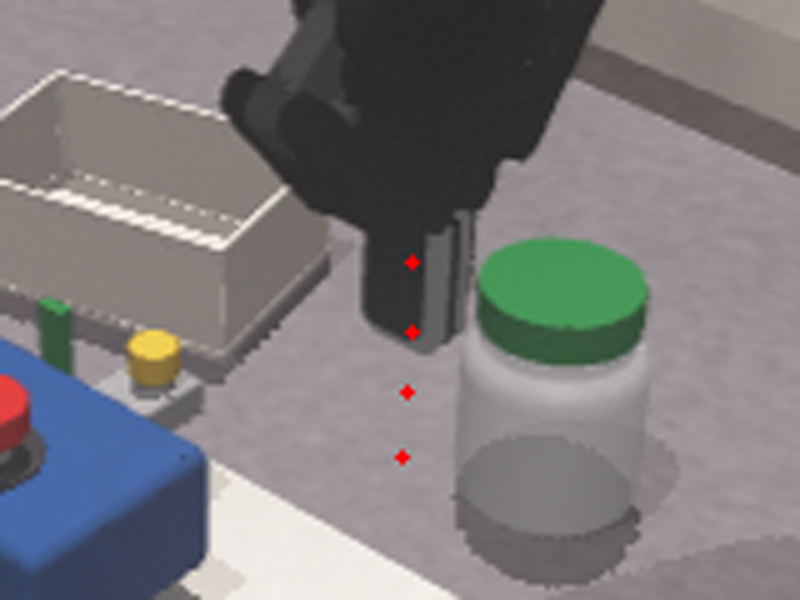

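The red dots show the reported TCP line. The real tip sits about 37 mm above the reported TCP (crop y≈340, between the 0.02 and 0.04 dots). So I'll go lower: reported z 0.020 puts the tip at about 0.057, on the stop's -y face and under its top at 0.070, with the body clear of the cap.

Call:
{"name": "play_rows", "arguments": {"motion": [[0,0,0,5,0,0,0],[0,0,0,10,0,0,0],[0,0,0,12.2,0,0,0],[0,0,0,12.2,0,0,0],[0,5,0,12.2,0,0,0],[0,8,0,12.2,0,0,0],[0,8.6,0,12.2,0,0,0],[0,9.1,0,12.2,0,0,0],[0,9.5,0,12.2,0,0,0],[0,10,0,12.2,0,0,0],[0,10.5,0,12.2,0,0,0],[0,11,0,12.2,0,0,0],[0,11,0,12.2,0,0,0],[0,11,0,12.2,0,0,0]]}}

```text
t: 9.55
position: [0.5304, -0.0125, 0.0203]
tcp_rot: [-0.0, 0.681, 0.732, -0.0]
contact_force: [0.5, 0.2, 0.5]
finger_gap: -0.0
grip_force: 0.0
```

```bash
cat >> look.py <<'E'
r=blob(im,(0,150,80),(8,255,255))[0]; print("cap along",(cast(c,r,.092)[0]-PF)@GY)
v=eyes.capture("side"); cv2.imwrite(f"pics/{n}s.png",cv2.resize(v["pixels"][180:330,220:420,::-1],(800,600),interpolation=cv2.INTER_CUBIC))
E
python3 look.py w4
```

```text
yel [475.36056009 166.18241929] [0.58193997 0.05414916 0.074     ]
grn (431, 11, 49, 77)
9.55 [ 0.53035219 -0.01253748  0.02030779] force gx,gy,z 0.49834180349139545 0.15367723780468953 0.5009948411934226 tcp along 0.08971175791619969 pin wrist/top along 0.15253934361587337
hump 0.1734123032745328
hump 0.19007838980300681
cap along 0.15176583902313268
```

View pics/w4s.png

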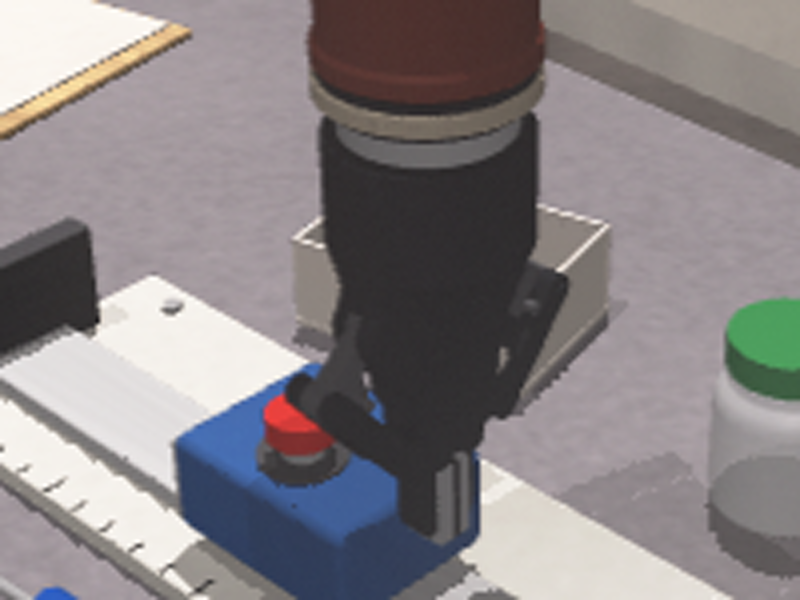

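The side crop shows the fingers now behind the stop's -y face, below its top edge, with the cap up and free. About 51 mm remain; pushing slowly to some 11 mm short of the dip.

Call:
{"name": "play_rows", "arguments": {"motion": [[0,0.4,0,0,0,0,0],[0,0.8,0,0,0,0,0],[0,1.2,0,0,0,0,0],[0,1.6,0,0,0,0,0],[0,2,0,0,0,0,0],[0,2.4,0,0,0,0,0],[0,2.7,0,0,0,0,0],[0,2.9,0,0,0,0,0],[0,3.1,0,0,0,0,0],[0,3.3,0,0,0,0,0],[0,3.3,0,0,0,0,0]]}}

```text
t: 11.02
position: [0.5285, 0.0204, 0.0207]
tcp_rot: [-0.0, 0.681, 0.732, 0.0]
contact_force: [-0.4, 0.2, -1.3]
finger_gap: -0.0002
grip_force: 0.0
```

```bash
python3 look.py w5
```

```text
yel [474.04124861 168.13154961] [0.57990131 0.08636415 0.074     ]
grn (426, 87, 54, 49)
11.025 [0.52851365 0.02044645 0.02069251] force gx,gy,z -0.4184333381984502 0.1914263544304161 -1.3152422828179366 tcp along 0.12274272409578872 pin wrist/top along 0.18481763812679947
hump 0.20646202941622357
hump 0.22316969827193614
cap along 0.18428121263970185
```

Call:
{"name": "play_rows", "arguments": {"motion": [[0,0.1,0,0,0,0,0],[0,0.2,0,0,0,0,0],[0,0.3,0,0,0,0,0],[0,0.4,0,0,0,0,0],[0,0.5,0,0,0,0,0],[0,0.5,0,0,0,0,0]]}}

```text
t: 11.88
position: [0.5283, 0.0243, 0.0208]
tcp_rot: [0.001, 0.681, 0.732, -0.0]
contact_force: [0.7, -5.2, -0.2]
finger_gap: -0.0
grip_force: 2.6
```

```bash
python3 look.py w6
```

```text
yel [473.75106465 167.99496709] [0.57958523 0.09037093 0.074     ]
grn (425, 95, 55, 41)
11.875 [0.52833479 0.02431393 0.02079859] force gx,gy,z 0.3174327083523397 -5.209687133564291 -0.15992280784918733 tcp along 0.1266130970318095 pin wrist/top along 0.1888367695240012
hump 0.21033587943949072
hump 0.22703909105071512
cap along 0.18813722906128613
```

View pics/w6.png

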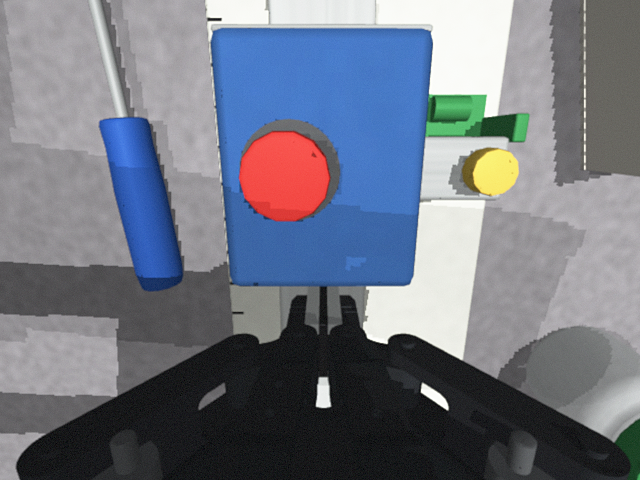

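The wrist view shows the fingers square on the stop's face (row 285), with the pin head (491,170) just before the clip (far hump at row 108, fin at (520,127)). The 5 N force is the start of the near hump. Continuing in 1 mm steps.

Call:
{"name": "play_rows", "arguments": {"motion": [[0,0.1,0,0,0,0,0],[0,0.2,0,0,0,0,0],[0,0.3,0,0,0,0,0],[0,0.4,0,0,0,0,0],[0,0.5,0,0,0,0,0]]}}

```text
t: 12.6
position: [0.5279, 0.0295, 0.0208]
tcp_rot: [0.0, 0.681, 0.732, -0.0]
contact_force: [0.2, -4.2, 1.7]
finger_gap: -0.0002
grip_force: 1.9
```

Call:
{"name": "play_rows", "arguments": {"motion": [[0,0.1,0,0,0,0,0],[0,0.2,0,0,0,0,0]]}}

```text
t: 12.85
position: [0.5276, 0.0326, 0.0207]
tcp_rot: [-0.0, 0.681, 0.732, 0.0]
contact_force: [0.6, -0.7, 0.0]
finger_gap: -0.0001
grip_force: 0.4
```

```bash
python3 look.py w7
```

```text
yel [479.21350984 169.09063136] [0.58097056 0.09825619 0.074     ]
grn (426, 112, 54, 24)
12.85 [0.52758261 0.03256526 0.02067425] force gx,gy,z 0.5353114939313972 -0.7229018504428466 0.044547390364913675 tcp along 0.13489709130571217 pin wrist/top along 0.19660280310769962
hump 0.21861035311296886
hump 0.2353179582438572
cap along 0.19635937069251586
```

Call:
{"name": "play_rows", "arguments": {"motion": [[0,0.1,0,0,0,0,0],[0,0.2,0,0,0,0,0],[0,0.2,0,0,0,0,0],[0,0.2,0,0,0,0,0]]}}

```text
t: 13.45
position: [0.5273, 0.0342, 0.0206]
tcp_rot: [-0.0, 0.681, 0.732, -0.0]
contact_force: [0.8, 0.2, 0.6]
finger_gap: 0.0003
grip_force: 0.0
```

```bash
python3 look.py w8
```

```text
yel [476.45003729 150.96718867] [0.57831881 0.1063055  0.074     ]
grn (428, 115, 52, 3)
13.45 [0.5273389  0.03419059 0.02056645] force gx,gy,z 0.8153718830255916 0.18125750946033486 0.5994274439201895 tcp along 0.13653568562468496 pin wrist/top along 0.20482110718730998
hump 0.2202479094662811
hump 0.23693936379343256
cap along 0.20497140475926598
```

The force dropped to zero and the stop jumped about 7 mm ahead of the fingers, so it has clicked in. Backing off, rising and checking.

Call:
{"name": "play_rows", "arguments": {"motion": [[0,-1.5,0,0,0,0,0],[0,-3,0,0,0,0,0],[0,-3,0,-5,0,0,0],[0,-3,0,-10,0,0,0],[0,-3,0,-12,0,0,0],[0,-3,0,-12,0,0,0],[0,-3,0,-12,0,0,0]]}}

```text
t: 14.42
position: [0.5287, 0.0037, 0.1392]
tcp_rot: [-0.001, 0.682, 0.732, -0.001]
contact_force: [-0.9, -0.4, 0.5]
finger_gap: -0.0
grip_force: 0.0
```

```bash
python3 look.py w9
python3 - <<'E'
from h import *; from workcell import eyes
c=eyes.capture("top"); im=c["pixels"]; cv2.imwrite("pics/t9.png",cv2.resize(im[220:340,240:400,::-1],(800,600),interpolation=cv2.INTER_CUBIC))
E
```

```text
yel [417.56512141 102.84988962] [0.58542253 0.10316804 0.074     ]
grn (388, 120, 35, 8)
14.425 [0.52865514 0.00368487 0.13920449] force gx,gy,z -0.9613584453715379 -0.3688335051638214 0.49661543161648336 tcp along 0.1060139262488633 pin wrist/top along 0.2011837728533954
hump 0.19644826680479874
hump 0.22423134912072804
cap along 0.20448345299761395
```

View pics/w9.png

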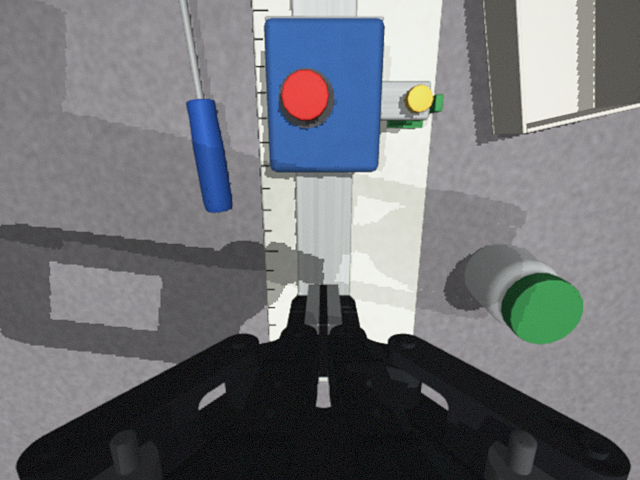

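The wrist view shows the pin head (419,98) level with the green fin (438,102), and the red cap up at (305,95). The stop is seated. Next, above the cap.

Run:
```python
from h import *; from workcell import arm
s=arm.read_state(); p=PF-.012*GX+.2047*GY; p[2]=.07; print(p,s["position"],shift(s,p))
```

```text
[0.51023935 0.10130409 0.07      ] [0.52837516 0.00417058 0.13879731] (array([ 9.81, -1.1 ,  6.89]), array([-0.2, -0. , -0. ]))
```

Call:
{"name": "play_rows", "arguments": {"motion": [[0,5,-0.5,0,0,0,0],[0,9.8,-1.1,0,0,0,0],[0,9.8,-1.1,0,0,0,0],[0,9.8,-1.1,4,0,0,0],[0,9.8,-1.1,6.5,0,0,0],[0,9.8,-1.1,7.5,0,0,0],[0,9.8,-1.1,7.5,0,0,0],[0,9.8,-1.1,7.5,0,0,0]]}}

```text
t: 15.58
position: [0.5126, 0.1009, 0.0667]
tcp_rot: [0.001, 0.681, 0.732, 0.001]
contact_force: [-0.2, 0.7, -0.0]
finger_gap: 0.0001
grip_force: 0.0
```

Run:
```python
from h import *; from workcell import arm,eyes
s=arm.read_state(); print(s["position"],s["contact_force"],(s["position"]-PF)@GY,(s["position"]-PF)@GX)
v=eyes.capture("side"); cv2.imwrite("pics/s10.png",cv2.resize(v["pixels"][200:350,200:400,::-1],(800,600),interpolation=cv2.INTER_CUBIC))
```

```text
[0.51262385 0.10090943 0.06673422] [-0.17235437  0.66072918 -0.0199332 ] 0.20413586235660777 -0.009649816864341179
```

View pics/s10.png

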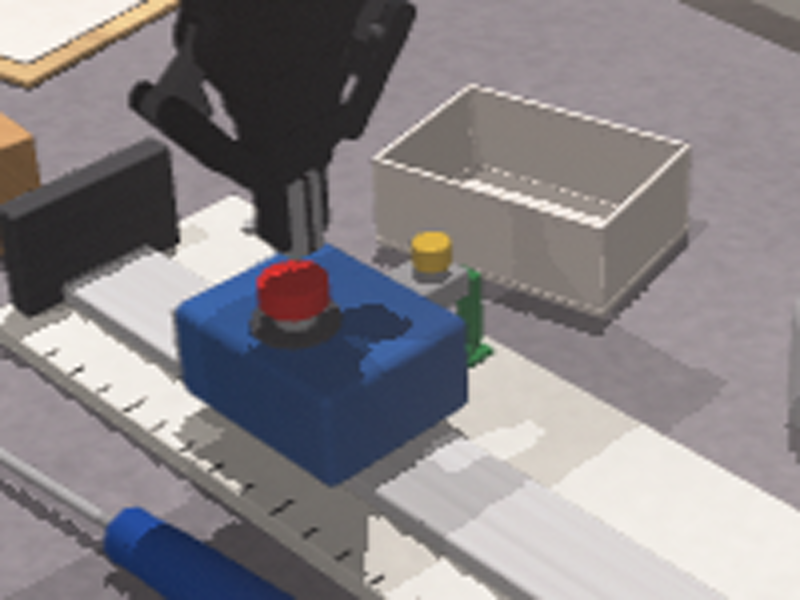

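The side crop shows the shut fingers a little above the red cap (293,290), with the pin head down at the fin. Pressing in small steps.

Call:
{"name": "play_rows", "arguments": {"motion": [[0,0,-0.2,0.5,0,0,0],[0,0,-0.2,0.8,0,0,0],[0,0,-0.2,1,0,0,0],[0,0,-0.2,1.2,0,0,0],[0,0,-0.2,1.4,0,0,0],[0,0,-0.2,1.4,0,0,0]]}}

```text
t: 16.38
position: [0.5096, 0.1011, 0.0515]
tcp_rot: [0.0, 0.681, 0.732, 0.0]
contact_force: [0.6, 0.8, 0.0]
finger_gap: -0.0002
grip_force: 0.1
```

Call:
{"name": "play_rows", "arguments": {"motion": [[0,0,0,0.1,0,0,0],[0,0,0,0.2,0,0,0]]}}

```text
t: 16.62
position: [0.5096, 0.101, 0.0498]
tcp_rot: [0.0, 0.681, 0.732, 0.0]
contact_force: [-2.0, 0.9, 3.4]
finger_gap: 0.0003
grip_force: 1.4
```

Call:
{"name": "play_rows", "arguments": {"motion": [[0,0,0,0.1,0,0,0],[0,0,0,0.2,0,0,0]]}}

```text
t: 16.88
position: [0.5096, 0.1011, 0.0476]
tcp_rot: [0.0, 0.681, 0.732, 0.0]
contact_force: [-1.1, 0.0, 2.7]
finger_gap: -0.0
grip_force: 1.4
```

Call:
{"name": "play_rows", "arguments": {"motion": [[0,0,0,0.1,0,0,0],[0,0,0,0.2,0,0,0],[0,0,0,0.3,0,0,0]]}}

```text
t: 17.25
position: [0.5098, 0.1011, 0.0462]
tcp_rot: [0.0, 0.681, 0.732, -0.0]
contact_force: [-9.4, -0.7, 21.0]
finger_gap: -0.0001
grip_force: 10.2
```

Call:
{"name": "play_rows", "arguments": {"motion": [[0,0,0,0.1,0,0,0],[0,0,0,0.1,0,0,0]]}}

```text
t: 17.5
position: [0.5099, 0.1011, 0.0461]
tcp_rot: [0.0, 0.681, 0.732, -0.0]
contact_force: [-10.6, 0.0, 22.6]
finger_gap: -0.0002
grip_force: 11.2
```

The cap bottomed out hard (22 N) after about 5–7 mm of travel. Lifting straight up and checking.

Call:
{"name": "play_rows", "arguments": {"motion": [[0,0,0,-0.4,0,0,0],[0,0,0,-1,0,0,0],[0,0,0,-5,0,0,0],[0,0,0,-10,0,0,0],[0,-5,0,-10,0,0,0],[0,-10,0,-10,0,0,0],[0,-10,0,-10,0,0,0],[0,-10,0,-10,0,0,0]]}}

```text
t: 18.5
position: [0.5165, 0.0015, 0.1432]
tcp_rot: [-0.0, 0.682, 0.732, 0.0]
contact_force: [-0.2, -0.3, 0.2]
finger_gap: -0.0002
grip_force: 0.0
```

```bash
python3 look.py w11
python3 - <<'E'
from h import *; from workcell import arm,eyes
import pickle
# cap height from the side view: compare cap-top pixel with stop top, before and after (predicted rows for top 92 / 85 mm)
c=eyes.capture("side"); 
def px(P):
    v=rot(c["attitude"]).inv().apply(P-np.array(c["origin"])); K=c["mtx"]
    return np.array((K[0,2]-K[0,0]*v[0]/v[2], K[1,2]+K[1,1]*v[1]/v[2])).round(1)
C=PF-.012*GX+.2047*GY; r=blob(c["pixels"],(0,150,80),(8,255,255),(240,230,330,310)); print("cap box",cv2.boundingRect(r[2]),r[0])
y=blob(c["pixels"],(20,150,100),(35,255,255),(270,230,340,310)); print("pin",cv2.boundingRect(y[2]),"expected centre top", px(C+.077*GX+[0,0,.074]))
for z in (.092,.085): print(z,px(C+[0,0,z]),px(C+[0,0,z]+.015*GY))
E
```

```text
yel [435.14364641 100.85819521] [0.58626838 0.10360127 0.074     ]
grn (401, 119, 34, 7)
18.5 [0.51647272 0.00154389 0.14324198] force gx,gy,z -0.26856312770437263 -0.28661596096166053 0.24374872974450995 tcp along 0.10474944251120179 pin wrist/top along 0.2015554238081817
hump 0.19544310777002946
hump 0.2236209409110511
cap along 0.20369174711605498
cap box (265, 269, 17, 15) [273.39265537 275.75047081]
pin (303, 258, 9, 10) expected centre top [306.5 259.8]
0.092 [272.  269.2] [266.1 265.8]
0.085 [272.3 272.8] [266.4 269.3]
```

The cap top is about 4 px lower in the side view, which matches 85 mm. The stop has not moved, and the hand is clear. Handing in.

```bash
python3 -c "
from workcell import order
print(order.finish_job())"
```

```text
the job is handed in; nothing more can be done
None
```

The stop is seated in the clip, the lock cap is pressed fully down, and the job is handed in at about 18.5 s; by the camera and force readings it succeeded, but no verdict came back. For about 85 mm the fingers slid the stop along by the side of the cap, because their real tips sit about 37 mm above the reported TCP. I then lowered them and pushed on the flat face.

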